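# Catch and lower the incubator lid

## Robot

A 6-joint arm with a two-finger parallel gripper is mounted at the origin on the work surface. World frame = base frame: x ahead of the robot, y to its left, z up, the work surface at z = 0. Lengths are in m, angles in rad, forces in N, time in s.
With the tool pointing down it reaches from about 0.35 to 0.875 m from the base axis. Payload 4.2 kg.
Tool frame: the origin (TCP) lies at the very end of the fingers, on their centre line; the grasp point (between the pads) lies 19 mm behind it; x points along the fingers, z is the direction in which the jaws open and shut, and the axes are right-handed (so a half turn about x gives the same grasp; the last joint's range is limited). The gripper opens to 87 mm and grips with 3 to 60 N. Pads are 19 mm wide; open, the fingers measure 117 mm over their backs; the gripper's body (75 mm by 190 mm) begins 51 mm behind the grasp point.
Start: joints at [-0.865, 0.385, 0.008, 0, -1.194, -0.259], TCP at [0.27, -0.564, 0.223] pointing down, gripper open.
Joint ranges: [-3.14, 3.14], [-1.21, 2.06], [-1.07, 1.41], [-3.16, 2.05], [-2.99, -0.16], [-3.1, 3.1]. Speed limits (rad/s): [2.79, 2.79, 3.14, 3.14, 3.14, 3.14].

## Interface

Orientations are given as a unit quaternion [x, y, z, w].
In Python, from bench import monitor, get_image, camera_info, ticket gives the robot as it stands.
- The arm moves only by the shell command python3 -m pendant 'ROWS' [FORCE]. ROWS is JSON, a list of rows, each a list of 7 numbers: the finger opening in mm, from 0 to 87, then the shift along the tool's x, y, z in mm, then the turn, a rotation vector about the tool's x, y, z in rad. A call has 1 to 8 rows; each row shifts and turns the commanded pose from where the row before left it, along the tool's axes as they then stand; what a row does not reach is not made up. A row lasts 1/10 s, in which the tool goes at most 50 mm and 8.59 degrees, less where a joint would pass 70% of its speed; a pose out of reach is approached as far as the arm can. A call with a gripper value outside its range is refused whole. The fingers move at their own pace and stop on an object; FORCE is the grip in N (left out, the last holds). Time passes only in rows, so rows that do not move let the fingers close. It gives the time, the measured TCP pose, the force and the opening at its end, in the units of the state.
- monitor.state(): the state, without advancing time (a new reading comes with each control period).
- get_image(name): name is "side" or "top" or "wrist"; returns the picture (480x640x3 uint8, red, green, blue); there is no depth.
- camera_info(name): a dict with "K" (3x3 intrinsics, pixels), "R" (3x3) and "t" (3): a world point X has camera coordinates R X + t. Camera axes: x right, y down, z forward; pixel columns grow to the right and rows downward; lengths in m; the calibration is good to about 2 mm. A picture is of the moment at which its call begins: read the wrist's pose just before it. camera_info takes no time and is no camera call; for the wrist camera it gives the pose at the moment of the call.
- ticket.sign_off(): hands the job in, once; it reports no verdict.
The state is a dict: "t": time; "joints": joint angles; "joint_velocities": joint speeds; "joint_efforts": joint torques, N m; "tool_pos": TCP position; "ee_rot": TCP orientation; "contact_force": force on the tool from outside, world axes, zero at the start; "moment": the same for the moment, N m; "gripper_width": opening from 0.0 (shut) to 1.0 (fully open).
Only numpy, scipy, OpenCV 4.12 (cv2) and the standard library are available. Lean on these libraries where they do the work, as an engineer would, in place of code of your own. Each camera call takes 0.05 s, during which the arm holds its last target. There are 200 camera calls.

## Task

Close the lid of the small tube incubator on the bench, which stands open just past upright, using only the fingers and without gripping or pinching it: tip it forward past its balance, catch it on a finger from underneath as it falls, and ride it down gently until it is fully shut, with no slam. Do not lift or swing the lid back up on the way, and leave the sample tube, the bottle and the tip box where they stand. Finish with the hand clear of everything.

Things in the scene. Friction and masses are not known exactly. Their poses are not given: they have to be found in the camera images.
- incubator: Fixed white bench-top box, 110 mm high, open-topped under the lid. Origin on the bench right below the middle of the lid's hinge line; -x points to its front (roughly to the robot), y along the hinge, z up. Front wall at x = -135 mm, back at +35 mm, left side at y = +65 mm, right side (control strip with display, level with the rim) at y = -175 mm.
- hinge_mid (a point): Middle of the lid's hinge line, on the fixed housing, 110 mm above the bench; same axes as the incubator.
- lid (a joint): Lid angle t, rad: 0 shut (level, on the rim), 1.571 upright, 1.9 its back stop. Stiff hinge: the lid stays put within about 0.12 of upright; tipped below about 1.25 it falls shut in 1 to 3 s (a tired damper limits it to about 2.2 rad/s). Its free edge lies 170*cos(t) mm in front of the hinge line and 170*sin(t) mm above it.
- lid_lip (a point): Middle of the free edge of the flat grey lid (170 x 120 x 8 mm, 0.3 to 0.46 kg), on its underside, 170 mm from the hinge line. Axes turn with the lid: -x from hinge to edge, z out of its top face, y along the edge (60 mm either side). Shut, the edge overhangs the front wall by 35 mm with free space below, so a fingertip can stay under it until the lid rests on the rim.
- sample_tube: Bystander: a loose capped tube with a foot, upright, 22 mm wide, 68 mm high; origin at its underside.
- reagent_bottle: Bystander: a loose white bottle, 52 mm wide, 110 mm high; origin at its underside.
- tip_box: Bystander: a loose grey box 80 x 120 x 50 mm; origin at the centre of its underside.

How it is judged:
By the outcome, as a careful person would: the job done as asked, in the order asked, and still so for the second after the job is handed in, with the robot touching nothing.
It also fails if it takes over 51 s, if anything falls off the work surface, if the arm or the gripper's body presses on something with over 40 N, if the wrist force passes 120 N, or if a joint passes its speed limit or range.

## Working session

There is one attempt and no reset: what is moved stays moved. The work goes in short steps, Python scripts to look and compute and a shell command to move; the robot and the scene stay as the last step left them, time stands still between calls to the robot, and variables do not carry over. Pictures are saved under pics/ and viewed, about 8 in all and at most 12, crops included, and the job is handed in when it is done.

```bash
ls; mkdir -p pics; python3 - <<'E'
from bench import monitor,get_image,camera_info
import cv2
for n in("side","top"):
    cv2.imwrite(f"pics/{n}0.png",get_image(n)[:,:,::-1]); c=camera_info(n); print(n,c["K"],c["R"],c["t"])
print(monitor.state())
E
```

```text
pics
side [[438.78131471   0.         326.55787899]
 [  0.         438.78131471 242.96326834]
 [  0.           0.           1.        ]] [[-0.8337296  -0.55192131  0.01666822]
 [-0.35126101  0.50683854 -0.78722957]
 [ 0.42604068 -0.66219149 -0.61643473]] [0.53778689 0.22749724 0.70334184]
top [[572.46861637   0.         316.86478952]
 [  0.         572.46861637 239.52379545]
 [  0.           0.           1.        ]] [[-0.02192947 -0.99973013  0.00766585]
 [-0.98703701  0.02043041 -0.15918715]
 [ 0.15898757 -0.01105737 -0.98721866]] [0.09592835 0.59446571 1.16550617]
{'t': 0.1, 'joints': array([-8.65407464e-01,  3.85450797e-01,  6.77616806e-03, -4.30573738e-04,
       -1.19400704e+00, -2.58616438e-01]), 'joint_velocities': array([ 3.20714338e-05, -1.92233592e-03,  4.35114509e-03,  2.93630536e-03,
        3.44415666e-04, -1.81245609e-03]), 'joint_efforts': array([-5.26927852e-04, -3.91690493e+01,  1.87935054e+01,  4.23188701e+00,
        1.34312062e-02, -8.98910889e-05]), 'tool_pos': array([ 0.26982749, -0.56315926,  0.22159243]), 'ee_rot': array([-0.59771887,  0.37652311,  0.59890657,  0.37719148]), 'contact_force': array([-1.42676473, -0.37765274,  0.49585815]), 'moment': array([0.02516711, 0.00326222, 0.02259787]), 'gripper_width': 1.0017071076449209}
```

View pics/side0.png

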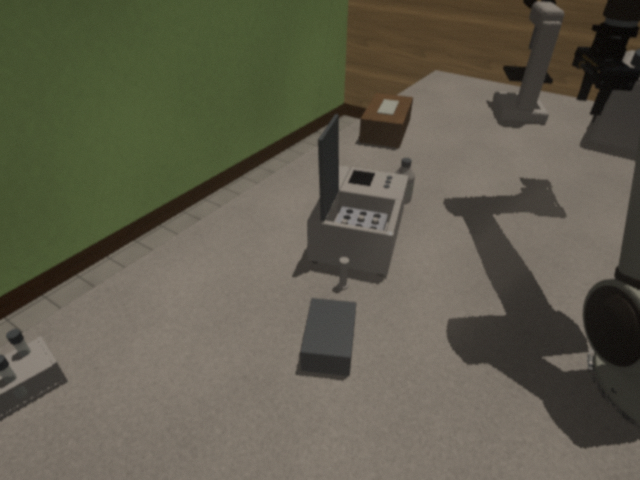

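View pics/top0.png

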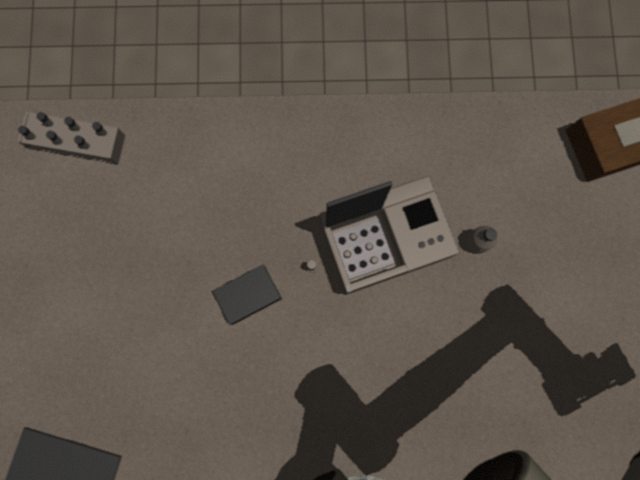

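Top view: the incubator spans about (325–458, 178–292), with the lid at (327–392, 183–227). The tube is at (311,265), the bottle at (485,238) and the tip box at (247,294). I'll enlarge crops of both views.

```bash
python3 - <<'E'
import cv2
a=cv2.imread("pics/top0.png")[165:305,300:500]; b=cv2.imread("pics/side0.png")[110:290,295:425]
cv2.imwrite("pics/topc.png",cv2.convertScaleAbs(cv2.resize(a,None,fx=4,fy=4,interpolation=2),alpha=1.5))
cv2.imwrite("pics/sidec.png",cv2.convertScaleAbs(cv2.resize(b,None,fx=3.3,fy=3.3,interpolation=2),alpha=1.3))
E
```

```text
(no output)
```

View pics/topc.png

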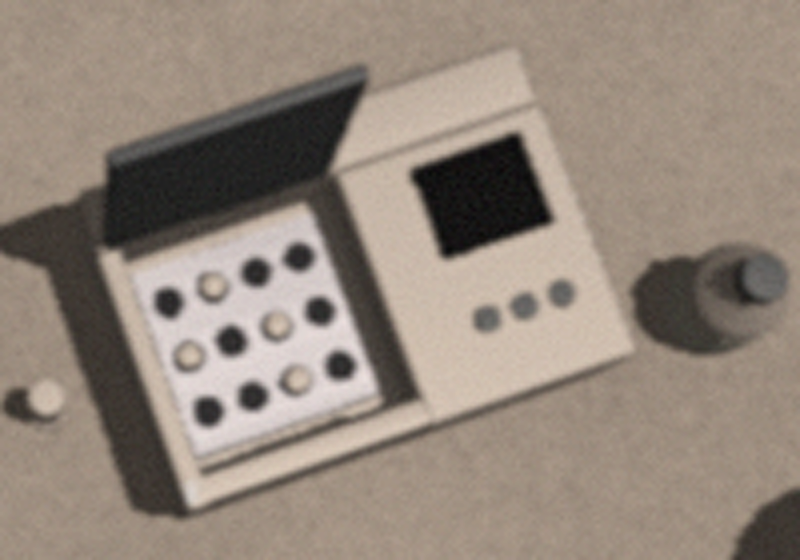

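View pics/sidec.png

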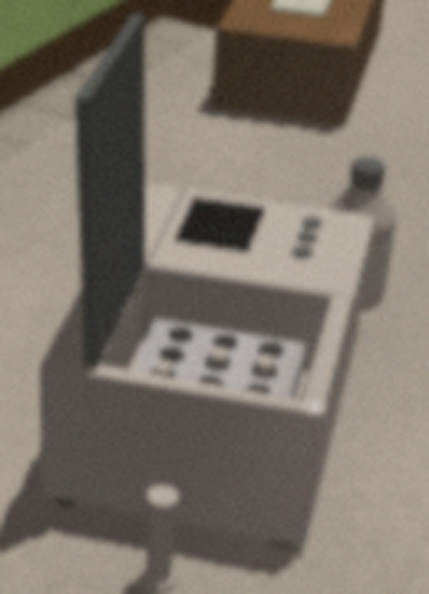

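```bash
cat > h.py <<'E'
import numpy as np
from bench import camera_info
from scipy.optimize import least_squares
def proj(c,X):
    p=c["K"]@(c["R"]@np.asarray(X,float)+c["t"]); return p[:2]/p[2]
def ray(c,uv,z):
    d=c["R"].T@np.linalg.solve(c["K"],[*uv,1]); o=-c["R"].T@c["t"]; return o+d*(z-o[2])/d[2]
E
python3 - <<'E'
from h import *
T=camera_info("top");S=camera_info("side")
t=lambda u,v:(300+u/4,165+v/4); s=lambda u,v:(295+u/3.3,110+v/3.3)
obs=[(T,t(188,505),-.135,.065),(T,t(632,350),-.135,-.175),(T,t(515,48),.035,-.175),(S,s(320,408),-.135,.065),(S,s(374,222),-.135,-.175)]
lid=[(T,t(108,160),.06),(T,t(364,74),-.06),(S,s(85,97),.06),(S,s(142,20),-.06)]
def W(p,x,y,z):
    c,q=np.cos(p[2]),np.sin(p[2]); return [p[0]+c*x-q*y,p[1]+q*x+c*y,z]
def f(p):
    r=[proj(C,W(p,x,y,.11))-uv for C,uv,x,y in obs]
    r+=[proj(C,W(p,-.17*np.cos(p[3]),y,.11+.17*np.sin(p[3])))-uv for C,uv,y in lid]
    return np.concatenate(r)
o=least_squares(f,[.6,-.1,.3,1.6],loss="soft_l1"); print(o.x,f(o.x).reshape(-1,2).round(1))
for n,z,uv in(("tube",.068,t(46,400)),("bottle cap",.11,t(765,280))): print(n,ray(T,uv,z))
for uv in((213,294),(264,266),(281,297),(232,323)): print("box",ray(T,uv,.05))
E
```

```text
[0.62920361 0.00816421 0.30931607 1.61685695] [[-1.2  0.3]
 [ 0.7  0.1]
 [-0.1 -2.2]
 [ 0.2  2.2]
 [ 0.4 -2. ]
 [-0.4  0.3]
 [ 0.9 -0.1]
 [-0.3  0.7]
 [ 0.1 -1.7]]
tube [0.53994245 0.09572259 0.068     ]
bottle cap [ 0.58822866 -0.26754592  0.11      ]
box [0.48572188 0.30165296 0.05      ]
box [0.54201632 0.19530731 0.05      ]
box [0.47647207 0.16046667 0.05      ]
box [0.4251845  0.26211113 0.05      ]
```

```bash
cat >> h.py <<'E'
from bench import monitor
from scipy.spatial.transform import Rotation as Ro
H=np.array([.6292,.0082,.11]); YAW=.3093
L=Ro.from_euler("z",YAW).as_matrix()   # local axes columns
def target(u,y,z,phi):
    "TCP at u in front of hinge, y, height z above bench; phi below horizontal, jaws +z(tool) = forward/down side"
    d=np.array([np.cos(phi),0,-np.sin(phi)]); zz=np.array([-np.sin(phi),0,-np.cos(phi)])
    R=L@np.c_[d,np.cross(zz,d),zz]
    return H*[1,1,0]+L@[-u,y,0]+[0,0,z],R
def show():
    s=monitor.state(); p,R=s["tool_pos"],Ro.from_quat(s["ee_rot"]).as_matrix()
    l=L.T@(p-H*[1,1,0]); dl=L.T@R
    print("t",round(s["t"],2),"u,y,z mm",(l*[-1,1,1]*1000).round(1),"phi",round(np.degrees(np.arctan2(-dl[2,0],dl[0,0])),1),"Fl",(L.T@s["contact_force"]).round(1),"w",round(s["gripper_width"]*87,1),"j",s["joints"].round(3)); return s,p,R
def delta(u,y,z,phi,n):
    s,p,R=show()
    P,T=target(u/1e3,y/1e3,z/1e3,np.radians(phi))
    for flip in(0,1):
        Tf=T@np.diag([1,-1,-1]) if flip else T
        rv=Ro.from_matrix(R.T@Tf).as_rotvec(); print("flip",flip,"shift",(R.T@(P-p)*1000).round(0),"rot",rv.round(3),"per row",(rv/n).round(4))
E
python3 -c "
from h import *
s,p,R=show();print(R.round(3)); delta(12,0,400,90,10)"
```

```text
t 0.1 u,y,z mm [ 516.2 -434.9  221.6] phi 90.0 Fl [-1.5  0.1  0.5] w 87.1 j [-0.865  0.385  0.007 -0.    -1.194 -0.259]
[[-0.001 -0.902 -0.432]
 [ 0.002 -0.432  0.902]
 [-1.     0.     0.002]]
t 0.1 u,y,z mm [ 516.2 -434.9  221.6] phi 90.0 Fl [-1.5  0.1  0.5] w 87.1 j [-0.865  0.385  0.007 -0.    -1.194 -0.259]
flip 0 shift [-178. -559.  362.] rot [-1.433e+00  2.000e-03  1.000e-03] per row [-1.433e-01  2.000e-04  1.000e-04]
flip 1 shift [-178. -559.  362.] rot [ 1.708e+00  1.000e-03 -2.000e-03] per row [ 1.708e-01  1.000e-04 -2.000e-04]
```

```bash
python3 -m pendant '[[60,-50,0,0,-0.143,0,0],[60,-50,0,0,-0.143,0,0],[60,-50,0,0,-0.143,0,0],[60,-30,0,0,-0.143,0,0],[60,0,0,0,-0.143,0,0],[60,0,0,0,-0.143,0,0],[60,0,0,0,-0.143,0,0],[60,0,0,0,-0.143,0,0]]'; python3 -c "
from h import *
delta(60,0,400,90,10)"
```

```text
t: 0.9
tool_pos: [0.2701, -0.5634, 0.4019]
ee_rot: [-0.707, -0.01, 0.707, -0.009]
contact_force: [0.1, 0.2, 0.4]
gripper_width: 0.689
t 0.9 u,y,z mm [ 516.1 -435.2  401.9] phi 90.0 Fl [0.1 0.1 0.4] w 60.0 j [-0.865  0.33   0.361 -0.    -1.604  0.891]
flip 0 shift [   2. -545. -316.] rot [-0.283  0.     0.001] per row [-0.0283  0.      0.0001]
flip 1 shift [   2. -545. -316.] rot [ 2.858e+00  2.000e-03 -0.000e+00] per row [ 2.858e-01  2.000e-04 -0.000e+00]
```

```bash
python3 -m pendant '[[60,0,-42,-24,0,0,0],[60,0,-42,-24,0,0,0],[60,0,-42,-24,0,0,0],[60,0,-42,-24,0,0,0],[60,0,-42,-24,0,0,0],[60,0,-42,-24,0,0,0],[60,0,-42,-24,0,0,0],[60,0,-42,-24,0,0,0]]'; python3 -c "
from h import *
delta(-12,0,380,90,4)"
```

```text
t: 1.7
tool_pos: [0.4556, -0.2219, 0.4023]
ee_rot: [-0.707, -0.007, 0.707, -0.007]
contact_force: [1.6, 0.1, 0.0]
gripper_width: 0.686
t 1.7 u,y,z mm [ 235.4 -166.3  402.3] phi 90.0 Fl [ 1.6 -0.4  0. ] w 59.7 j [-0.133  0.105  0.073 -0.    -1.539  0.153]
flip 0 shift [  22. -230. -190.] rot [-0.289  0.     0.   ] per row [-0.0723  0.0001  0.0001]
flip 1 shift [  22. -230. -190.] rot [ 2.852  0.    -0.   ] per row [ 7.131e-01  1.000e-04 -1.000e-04]
```

```bash
python3 -m pendant '[[60,0,-38,-32,0,0,0],[60,0,-38,-32,0,0,0],[60,0,-38,-32,0,0,0],[60,0,-38,-32,0,0,0],[60,0,-38,-32,0,0,0],[60,0,-40,-30,0,0,0],[60,0,0,0,-0.145,0,0],[60,20,0,0,-0.144,0,0]]'; python3 - <<'E'
from h import *
import cv2
from bench import get_image
delta(-12,0,330,90,4)
c=camera_info("side"); cv2.imwrite("pics/s1.png",cv2.convertScaleAbs(cv2.resize(get_image("side")[40:240,250:450,::-1],None,fx=3,fy=3,interpolation=2),alpha=1.3))
print("wrist",camera_info("wrist")["t"])
E
```

```text
t: 2.5
tool_pos: [0.6425, 0.0116, 0.3831]
ee_rot: [0.699, 0.111, -0.697, 0.112]
contact_force: [1.0, -0.1, -0.1]
gripper_width: 0.686
t 2.5 u,y,z mm [-13.7  -0.8 383.1] phi 89.8 Fl [ 0.9 -0.4 -0.1] w 59.7 j [ 2.700e-01  3.610e-01  3.620e-01  1.000e-03 -1.569e+00  4.700e-02]
flip 0 shift [53. -1.  2.] rot [ 0.008 -0.003 -0.001] per row [ 0.002  -0.0007 -0.0003]
flip 1 shift [53. -1.  2.] rot [-3.134e+00  2.000e-03 -4.000e-03] per row [-7.834e-01  5.000e-04 -1.100e-03]
wrist [0.61052008 0.10051278 0.59636428]
```

View pics/s1.png

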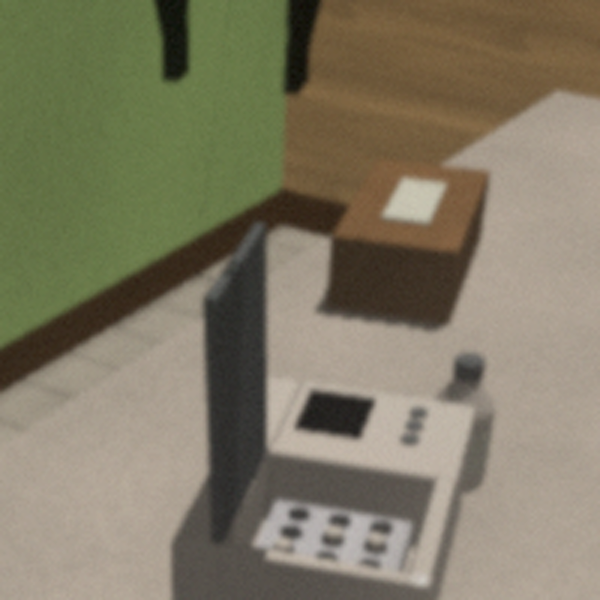

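```bash
python3 -m pendant '[[60,0,0,0,0.008,0.14,0],[60,0,0,0,0,0.14,0],[60,0,0,0,0,0.14,0],[60,0,0,0,0,0.14,0],[60,0,0,0,0,0,0]]'; python3 - <<'E'
from h import *
s,p,R=show()
D=[(.2698,-.5632,.2216,.3854,.0068,-1.194),(.2701,-.5634,.4019,.330,.361,-1.604),(.6425,.0116,.3831,.361,.362,-1.569),(.4556,-.2219,.4023,.105,.073,-1.539),(*p,*s["joints"][[1,2,4]])]
off=.16
def pl(q,j2,j3,j5):
    a,l1,l2,e,h,T=q; P=j2-j3; f=P-j5
    return a+l1*np.sin(j2)+l2*np.cos(P)+e*np.sin(P)+T*np.cos(f), h+l1*np.cos(j2)-l2*np.sin(P)+e*np.cos(P)-T*np.sin(f)
def f(q): return np.concatenate([np.subtract(pl(q[:6],*d[3:]),(np.sqrt(d[0]**2+d[1]**2-q[6]**2),d[2])) for d in D]+[[1e-3*q[0]]])
o=least_squares(f,[.05,.3,.4,0,.4,.3,.16]); q=o.x; print(q.round(3),o.fun.round(4))
np.save("q.npy",q)
# feasibility
for u,z,ph in [(12,250,90),(60,240,70),(100,210,60),(130,170,50),(140,130,40),(140,100,35),(140,90,25),(140,90,15),(220,110,30)]:
    P,_=target(u/1e3,0,z/1e3,np.radians(ph)); r=np.sqrt(P[0]**2+P[1]**2-q[6]**2)
    g=lambda x:[*np.subtract(pl(q[:6],*x),(r,P[2])),x[0]-x[1]-x[2]-np.radians(ph)]
    k=least_squares(g,[.36,.36,-1.2],bounds=([-1.21,-1.07,-2.99],[2.06,1.41,-.16])); print(u,z,ph,k.x.round(2),k.cost<1e-6)
E
```

```text
t: 3.05
tool_pos: [0.6353, 0.0084, 0.3791]
ee_rot: [0.864, 0.131, -0.481, 0.07]
contact_force: [-0.3, -0.7, -0.3]
gripper_width: 0.689
t 3.05 u,y,z mm [ -5.8  -1.7 379.1] phi 58.2 Fl [-0.5 -0.6 -0.3] w 60.0 j [ 0.254  0.075 -0.113 -0.036 -0.829  0.059]
[ 0.026  0.541  0.424  0.003  0.16   0.286 -0.   ] [ 0.0001 -0.0004  0.0001 -0.     -0.0002  0.0004  0.0003 -0.0009 -0.0003
  0.0009  0.    ]
12 250 90 [ 0.35  0.03 -1.25] True
60 240 70 [ 0.12 -0.34 -0.76] True
100 210 60 [ 0.03 -0.59 -0.43] True
130 170 50 [-0.04 -0.77 -0.16] False
140 130 40 [-0.22 -0.82 -0.16] False
140 100 35 [-0.34 -0.87 -0.16] False
140 90 25 [-0.68 -1.04 -0.16] False
140 90 15 [-0.87 -1.07 -0.16] False
220 110 30 [-0.65 -1.07 -0.16] False
```

```bash
cat > k.py <<'E'
from h import *
q=np.load("q.npy")
rx=lambda a:Ro.from_euler("x",a).as_matrix(); ry=lambda a:Ro.from_euler("y",a).as_matrix(); rz=lambda a:Ro.from_euler("z",a).as_matrix()
def fk(j,c):
    o,s4,s6,c6=c; P=j[1]-j[2]; A=rz(j[0]-o); B=A@ry(P)
    R=B@rx(s4*j[3])@ry(-j[4])@rx(s6*j[5]+c6)
    r=q[0]+q[1]*np.sin(j[1])+q[2]*np.cos(P)+q[3]*np.sin(P); z=q[4]+q[1]*np.cos(j[1])-q[2]*np.sin(P)+q[3]*np.cos(P)
    return A@[r,0,z]+q[5]*R[:,0],R
LO=np.array([-3.14,-1.21,-1.07,-3.16,-2.99,-3.1]);HI=np.array([3.14,2.06,1.41,2.05,-.16,3.1])
def ik(p,R,j0,c):
    f=lambda j:np.r_[fk(j,c)[0]-p,.3*Ro.from_matrix(fk(j,c)[1].T@R).as_rotvec()]
    k=least_squares(f,np.clip(j0,LO+1e-3,HI-1e-3),bounds=(LO,HI),x_scale=[1,1,1,1,1,1]); return k.x,np.linalg.norm(k.fun)
PH=np.radians(35)
def tool(alpha,ph=PH):
    "columns in frame local axes x,y,z; fingers point -y & down; jaw z_t rolls from forward(-x) at alpha=0 to down at pi/2"
    d=np.array([0,-np.cos(ph),-np.sin(ph)]); dn=np.array([0,np.sin(ph),-np.cos(ph)])
    z=np.cos(alpha)*np.array([-1,0,0])+np.sin(alpha)*dn
    return np.c_[d,np.cross(z,d),z]
def contact(t,alpha,w,y,rho,side=1,ph=PH):
    "TCP local (mm) so that the front finger (side=1) touches the underside / rear one (-1) the top face"
    M=tool(alpha,ph); e=np.array([-np.cos(t),0,np.sin(t)]); n=np.array([np.sin(t),0,np.cos(t)])
    S,V=np.meshgrid(np.linspace(0,65,66),[-9.5,0,9.5]); pts=-S.ravel()[:,None]*M[:,0]+V.ravel()[:,None]*M[:,1]+side*w/2*M[:,2]
    pts=np.r_[pts,pts+side*15*M[:,2]]; C=np.array([0,y,0.])
    for _ in range(5):
        Q=C+pts; m=(Q[:,1]<60)&(Q@e<170); h=Q[m]@n
        C=C+n*((-h.max()) if side>0 else (8-h.min()))
        tipc=C+side*w/2*M[:,2]-M[:,0]*max(0,min(65,(60-C[1])/np.cos(ph)/2)); C=C+e*(rho-tipc@e)
    return C+[0,0,110],M
def world(C,M): return H*[1,1,0]+L@(C/1e3),L@M
def step(C,M,n=1):
    s,p,R=show(); P,T=world(C,M); print("   -> shift",(R.T@(P-p)*1e3).round(1),"rot",Ro.from_matrix(R.T@T).as_rotvec().round(3),"rows",n)
E
python3 - <<'E'
from k import *
D=[([-.8654,.3855,.0068,-.0004,-1.194,-.2586],[-0.59771887,0.37652311,0.59890657,0.37719148],[.2698,-.5632,.2216])]
s=monitor.state(); D.append((s["joints"],s["ee_rot"],s["tool_pos"]))
best=min(((lambda k:(k.cost,k.x,s4,s6))(least_squares(lambda x:np.concatenate([np.r_[fk(j,(x[0],s4,s6,x[1]))[0]-p,Ro.from_matrix(fk(j,(x[0],s4,s6,x[1]))[1].T@Ro.from_quat(r).as_matrix()).as_rotvec()] for j,r,p in D]),[.25,c0])) for s4 in(1,-1) for s6 in(1,-1) for c0 in(0,1.57,-1.57,3)),key=lambda b:b[0])
print(best); c=(best[1][0],best[2],best[3],best[1][1]); np.save("c.npy",c)
j0=s["joints"]
for sg in (0,1):
  j=np.array(j0)
  for nm,(C,M) in [("pre",(np.array([12,150,345]),tool(0))),("ins",(np.array([12,20,254]),tool(0)))]+[(t,contact(t,1.571-t,60,20,152)) for t in(1.2,.9,.6,.3,.15,0)]:
    if sg: M=M@np.diag([1,-1,-1])
    j,e=min((ik(*world(C,M),jj,c) for jj in (j,j+[0,0,0,1.5,0,-1.5],j+[0,0,0,-1.5,0,1.5])),key=lambda r:(r[1]>1e-3,np.abs(r[0]-j).max())); print(sg,nm,C.round(0),j.round(2),round(e,4))
E
```

```text
(np.float64(0.006916182411565532), array([0.18776214, 2.9678573 ]), -1, -1)
0 pre [ 12 150 345] [ 0.81  0.42  0.06  0.89 -1.61 -0.64] 0.0
0 ins [ 12  20 254] [ 0.61  0.45 -0.13  0.99 -1.33 -0.72] 0.0
0 1.2 [-30.  20. 245.] [ 0.62  0.39 -0.25  1.   -1.31 -1.14] 0.0
0 0.9 [-75.  20. 227.] [ 0.63  0.35 -0.37  1.02 -1.27 -1.52] 0.0
0 0.6 [-111.   20.  199.] [ 0.64  0.34 -0.49  1.04 -1.22 -1.92] 0.0
0 0.3 [-137.   20.  162.] [ 0.65  0.36 -0.58  1.07 -1.17 -2.33] 0.0
0 0.15 [-146.   20.  141.] [ 0.65  0.39 -0.62  1.1  -1.14 -2.54] 0.0
0 0 [-152.   20.  119.] [ 0.65  0.42 -0.65  1.12 -1.11 -2.76] 0.0
1 pre [ 12 150 345] [ 0.24  0.02 -0.7  -3.16 -0.16  0.61] 0.3509
1 ins [ 12  20 254] [ 0.08  0.15 -0.68 -3.16 -0.16  0.68] 0.2929
1 1.2 [-30.  20. 245.] [ 0.05  0.09 -0.75 -3.16 -0.16  0.32] 0.2849
1 0.9 [-75.  20. 227.] [ 0.01  0.04 -0.83 -3.16 -0.16  0.04] 0.2748
1 0.6 [-111.   20.  199.] [-0.02  0.02 -0.9  -3.16 -0.16 -0.26] 0.2645
1 0.3 [-137.   20.  162.] [-0.04  0.03 -0.94 -3.16 -0.16 -0.57] 0.2559
1 0.15 [-146.   20.  141.] [-0.05  0.06 -0.95 -3.16 -0.16 -0.73] 0.2528
1 0 [-152.   20.  119.] [-0.05  0.09 -0.96 -3.16 -0.16 -0.89] 0.2507
```

```bash
python3 - <<'E'
s=open("k.py").read()
s=s.replace("return A@[r,0,z]","return A@[r,q[6],z]")
open("k.py","w").write(s)
E
python3 - <<'E'
import k; from k import *
s=monitor.state()
D=[([-.8654,.3855,.0068,-.0004,-1.194,-.2586],[-0.59771887,0.37652311,0.59890657,0.37719148],[.2698,-.5632,.2216]),
([-.865,.33,.361,0,-1.604,.891],[-0.707,-0.01,0.707,-0.009],[.2701,-.5634,.4019]),([.27,.361,.362,.001,-1.569,.047],[.699,.111,-.697,.112],[.6425,.0116,.3831]),(s["joints"],s["ee_rot"],s["tool_pos"])]
best=None
for s4 in(1,-1):
  for s6 in (1,-1):
    c=(0,s4,s6,np.pi)
    def f(x):
        k.q=x; return np.concatenate([np.r_[fk(j,c)[0]-p,.3*Ro.from_matrix(fk(j,c)[1].T@Ro.from_quat(r).as_matrix()).as_rotvec()] for j,r,p in D])
    o=least_squares(f,[.02,.5,.42,0,.16,.286,-.16])
    if best is None or o.cost<best[0]: best=(o.cost,o.x,c,f(o.x))
print(best[0],best[1].round(3),best[2],best[3].reshape(-1,6).round(3)); k.q=best[1]; c=best[2]; np.save("q.npy",k.q); np.save("c.npy",c)
j=s["joints"]
for nm,(C,M) in [("pre",(np.array([12,150,345]),tool(0))),("ins",(np.array([12,20,254]),tool(0)))]+[(t,contact(t,1.571-t,60,20,152)) for t in(1.2,.9,.6,.3,.15,0)]:
    j,e=min((ik(*world(C,M),jj,c) for jj in (j,j+[0,0,0,1.5,0,-1.5],j+[0,0,0,-1.5,0,1.5])),key=lambda r:(r[1]>1e-3,np.abs(r[0]-j).max())); print(nm,C.round(0),j.round(2),round(e,4))
step(np.array([12,150,345]),tool(0))
E
```

```text
7.936293207163983e-07 [ 0.011  0.529  0.423  0.003  0.169  0.285 -0.16 ] (0, -1, -1, 3.141592653589793) [[ 0.     0.    -0.     0.     0.    -0.   ]
 [ 0.001 -0.    -0.    -0.     0.     0.   ]
 [-0.001  0.     0.     0.    -0.     0.   ]
 [ 0.    -0.001  0.     0.     0.    -0.   ]]
pre [ 12 150 345] [ 0.87  0.42  0.07  0.79 -1.78 -0.63] 0.0
ins [ 12  20 254] [ 0.68  0.45 -0.13  0.87 -1.51 -0.68] 0.0
1.2 [-30.  20. 245.] [ 0.71  0.39 -0.25  0.86 -1.49 -1.11] 0.0
0.9 [-75.  20. 227.] [ 0.75  0.34 -0.38  0.84 -1.45 -1.49] 0.0
0.6 [-111.   20.  199.] [ 0.78  0.33 -0.5   0.84 -1.4  -1.88] 0.0
0.3 [-137.   20.  162.] [ 0.81  0.35 -0.6   0.84 -1.33 -2.28] 0.0
0.15 [-146.   20.  141.] [ 0.82  0.38 -0.64  0.84 -1.29 -2.49] 0.0
0 [-152.   20.  119.] [ 0.82  0.41 -0.67  0.85 -1.25 -2.69] 0.0
t 3.05 u,y,z mm [ -5.8  -1.7 379.1] phi 58.2 Fl [-0.5 -0.6 -0.3] w 60.0 j [ 0.254  0.075 -0.113 -0.036 -0.829  0.059]
   -> shift [  31.8 -151.6   14.5] rot [-0.278 -0.505  0.935] rows 1
```

```bash
python3 -m pendant '[[60,8,-38,4,0,0,0],[60,8,-38,4,0,0,0],[60,8,-38,4,0,0,0],[60,8,-38,4,0,0,0]]' >/dev/null;  python3 -m pendant '[[60,0,0,0,-0.035,-0.063,0.117],[60,0,0,0,-0.035,-0.063,0.117],[60,0,0,0,-0.035,-0.063,0.117],[60,0,0,0,-0.035,-0.063,0.117],[60,0,0,0,-0.035,-0.063,0.117],[60,0,0,0,-0.035,-0.063,0.117],[60,0,0,0,-0.035,-0.063,0.117],[60,0,0,0,-0.034,-0.063,0.117]]'; python3 -m pendant '[[60,0,0,0,0,0,0],[60,0,0,0,0,0,0]]' >/dev/null; python3 - <<'E'
from k import *
step(np.array([12,150,345]),tool(0)); step(np.array([12,20,254]),tool(0))
E
```

```text
t: 4.25
tool_pos: [0.5995, 0.1571, 0.3481]
ee_rot: [0.671, -0.23, -0.565, 0.421]
contact_force: [-0.7, 0.9, 0.2]
gripper_width: 0.69
t 4.45 u,y,z mm [-16.8 150.5 346.2] phi 89.3 Fl [0.4 0.2 0. ] w 59.6 j [ 0.82   0.43  -0.195  0.804 -1.559 -0.788]
   -> shift [ 1.1 -0.7  4.8] rot [-0.003 -0.007 -0.005] rows 1
t 4.45 u,y,z mm [-16.8 150.5 346.2] phi 89.3 Fl [0.4 0.2 0. ] w 59.6 j [ 0.82   0.43  -0.195  0.804 -1.559 -0.788]
   -> shift [159.8  -1.5   5.9] rot [-0.003 -0.007 -0.005] rows 1
```

```bash
python3 -m pendant '[[60,30,0,1,0,0,0],[60,30,0,2,0,0,0],[60,30,0,2,0,0,0],[60,20,-1,1,0,0,0],[60,0,0,0,0,0,0]]'; python3 - <<'E'
from k import *
import cv2
from bench import get_image
step(np.array([12,20,254]),tool(0))
a=get_image("top")[150:290,290:450,::-1]; b=get_image("side")[60:260,260:420,::-1]
f=lambda i,s:cv2.convertScaleAbs(cv2.resize(i,s,interpolation=2),alpha=1.4)
cv2.imwrite("pics/c2.png",np.hstack([f(a,(440,385)),cv2.copyMakeBorder(f(b,(308,385)),0,0,0,0,0)]))
E
```

```text
t: 4.95
tool_pos: [0.6204, 0.0658, 0.284]
ee_rot: [0.672, -0.228, -0.567, 0.419]
contact_force: [0.2, 0.8, -0.1]
gripper_width: 0.694
t 4.95 u,y,z mm [ -9.2  57.6 284. ] phi 89.6 Fl [ 0.4  0.7 -0.1] w 60.4 j [ 0.671  0.423 -0.383  0.907 -1.357 -0.853]
   -> shift [48.  -3.2 -2.6] rot [-0.005 -0.004 -0.004] rows 1
```

View pics/c2.png

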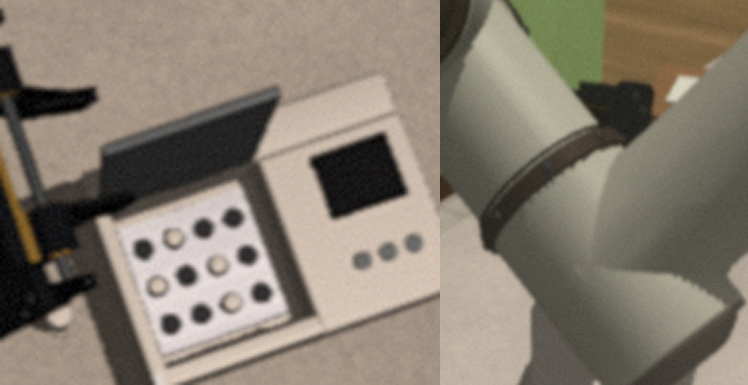

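Composite: the rear fingertip is at (97,97) and the front one at (133,203), with the lid's left end at about (102,150), so the fingers straddle it evenly. The joints differ from my model, so I'll refit before going on.

```bash
python3 - <<'E'
import k; from k import *
s=monitor.state()
P4=H*[1,1,0]+L@[.0168,.1505,.3462]
D=[([-.8654,.3855,.0068,-.0004,-1.194,-.2586],[-0.59771887,0.37652311,0.59890657,0.37719148],[.2698,-.5632,.2216]),
([-.865,.33,.361,0,-1.604,.891],[-0.707,-0.01,0.707,-0.009],[.2701,-.5634,.4019]),([.27,.361,.362,.001,-1.569,.047],[.699,.111,-.697,.112],[.6425,.0116,.3831]),
([.254,.075,-.113,-.036,-.829,.059],[.864,.131,-.481,.07],[.6353,.0084,.3791]),([.82,.43,-.195,.804,-1.559,-.788],None,P4),(s["joints"],s["ee_rot"],s["tool_pos"])]
best=None
for s4 in(1,-1):
  for s6 in (1,-1):
    c=(0,s4,s6,np.pi)
    def f(x):
        k.q=x; return np.concatenate([np.r_[fk(j,c)[0]-p,.3*Ro.from_matrix(fk(j,c)[1].T@Ro.from_quat(r).as_matrix()).as_rotvec() if r is not None else [0,0,0]] for j,r,p in D])
    o=least_squares(f,[.02,.5,.42,0,.16,.286,-.16])
    if best is None or o.cost<best[0]: best=(o.cost,o.x,c,f(o.x))
print(best[0],best[1].round(3),best[2],best[3].reshape(-1,6).round(3)); k.q=best[1]; c=best[2]; np.save("q.npy",k.q); np.save("c.npy",c)
j=s["joints"]
for nm,(C,M) in [("ins",(np.array([12,20,254]),tool(0)))]+[(t,contact(t,min(1.3,1.571-t),60,20,152)) for t in(1.2,.9,.6,.3,.15,0)]:
    j,e=ik(*world(C,M),j,c); print(nm,C.round(0),j.round(2),round(e,4))
E
```

```text
0.002442148130325863 [ 0.213  0.458  0.243  0.025  0.16   0.243 -0.157] (0, -1, -1, 3.141592653589793) [[ 0.013 -0.01   0.054  0.     0.    -0.   ]
 [ 0.002  0.003 -0.019 -0.     0.     0.   ]
 [-0.004  0.002 -0.012  0.    -0.     0.   ]
 [ 0.001  0.001  0.011 -0.     0.    -0.   ]
 [-0.002 -0.003 -0.03   0.     0.     0.   ]
 [-0.001 -0.013 -0.003  0.     0.    -0.   ]]
ins [ 12  20 254] [ 0.62  0.48 -0.42  0.95 -1.28 -0.9 ] 0.0
1.2 [-30.  20. 245.] [ 0.65  0.42 -0.59  0.97 -1.22 -1.38] 0.0
0.9 [-75.  20. 227.] [ 0.68  0.4  -0.79  1.   -1.14 -1.85] 0.0
0.6 [-111.   20.  199.] [ 0.71  0.44 -0.99  1.09 -1.02 -2.39] 0.0
0.3 [-137.   20.  162.] [ 0.71  0.53 -1.07  1.15 -0.93 -2.85] 0.0197
0.15 [-143.   20.  139.] [ 0.7   0.6  -1.07  1.18 -0.9  -2.94] 0.0325
0 [-144.   20.  114.] [ 0.69  0.69 -1.07  1.23 -0.86 -3.04] 0.041
```

```bash
python3 - <<'E'
s=open("k.py").read()
s=s.replace("return A@[r,q[6],z]","return A@[r,q[6],z]+B@rx(s4*j[3])@[0,q[7],q[8]]+B@rx(s4*j[3])@ry(-j[4])@[0,q[9],q[10]]")
open("k.py","w").write(s)
E
cat > fit.py <<'E'
import k; from k import *
s=monitor.state()
P4=H*[1,1,0]+L@[.0168,.1505,.3462]
D=[([-.8654,.3855,.0068,-.0004,-1.194,-.2586],[-0.59771887,0.37652311,0.59890657,0.37719148],[.2698,-.5632,.2216]),
([-.865,.33,.361,0,-1.604,.891],[-0.707,-0.01,0.707,-0.009],[.2701,-.5634,.4019]),([.27,.361,.362,.001,-1.569,.047],[.699,.111,-.697,.112],[.6425,.0116,.3831]),
([.254,.075,-.113,-.036,-.829,.059],[.864,.131,-.481,.07],[.6353,.0084,.3791]),([.82,.43,-.195,.804,-1.559,-.788],[0.672,-.229,-.566,.42],P4),
([ 0.671,0.423,-0.383,0.907,-1.357,-0.853],[0.672,-.228,-.567,.419],[0.6204,0.0658,0.284]),(s["joints"],s["ee_rot"],s["tool_pos"])]
c=(0,-1,-1,np.pi)
def f(x):
    k.q=x; return np.concatenate([fk(j,c)[0]-Ro.from_quat(r).apply([0,0,0])-p for j,r,p in D]+[1e-3*x])
o=min((least_squares(f,x0) for x0 in ([.02,.5,.42,0,.16,.286,-.16,0,0,0,0],[.02,.4,.4,0,.3,.15,0,-.16,0,0,0])),key=lambda o:o.cost)
print(o.cost,o.x.round(3),f(o.x)[:-11].reshape(-1,3).round(3)); k.q=o.x; np.save("q.npy",k.q); np.save("c.npy",c)
j=s["joints"]
import sys
ph=np.radians(float(sys.argv[1])) if len(sys.argv)>1 else PH
for nm,(C,M) in [("ins",(np.array([12,20,254]),tool(0,ph)))]+[(t,contact(t,min(1.3,1.571-t),60,20,152,ph=ph)) for t in(1.2,.9,.6,.3,.15,0)]:
    j,e=ik(*world(C,M),j,c); print(nm,C.round(0),j.round(2),round(e,4))
E
python3 fit.py; python3 fit.py 50 | tail -3
```

```text
3.918766835325363e-07 [-0.     0.565  0.422 -0.     0.161  0.307  0.    -0.08   0.    -0.08
  0.   ] [[ 0. -0. -0.]
 [ 0. -0. -0.]
 [-0.  0.  0.]
 [ 0. -0. -0.]
 [ 0. -0. -0.]
 [-0. -0. -0.]
 [-0.  0.  0.]]
ins [ 12  20 254] [ 0.6   0.44 -0.43  0.96 -1.27 -0.88] 0.0
1.2 [-30.  20. 245.] [ 0.62  0.39 -0.55  0.96 -1.25 -1.3 ] 0.0
0.9 [-75.  20. 227.] [ 0.64  0.35 -0.67  0.97 -1.22 -1.68] 0.0
0.6 [-111.   20.  199.] [ 0.66  0.33 -0.78  0.99 -1.17 -2.08] 0.0
0.3 [-137.   20.  162.] [ 0.67  0.36 -0.88  1.03 -1.11 -2.49] 0.0
0.15 [-143.   20.  139.] [ 0.66  0.39 -0.91  1.06 -1.07 -2.58] 0.0
0 [-144.   20.  114.] [ 0.65  0.43 -0.94  1.11 -1.04 -2.65] 0.0
0.3 [-136.   20.  151.] [ 0.6   0.28 -0.82  0.87 -0.93 -2.26] 0.0
0.15 [-142.   20.  128.] [ 0.59  0.3  -0.86  0.92 -0.89 -2.36] 0.0
0 [-144.   20.  104.] [ 0.57  0.34 -0.9   0.99 -0.84 -2.43] 0.0
```

```bash
cat > plan.py <<'E'
from k import *
def chk(C,M,t,w):
    e=np.array([-np.cos(t),0,np.sin(t)]); n=np.array([np.sin(t),0,np.cos(t)]); S,V,Z=np.meshgrid(np.linspace(0,65,66),[-9.5,0,9.5],[0,15])
    out=[]
    for sd in(1,-1):
        Q=C-[0,0,110]-S.ravel()[:,None]*M[:,0]+V.ravel()[:,None]*M[:,1]+sd*(w/2+Z.ravel()[:,None])*M[:,2]
        m=(Q[:,1]<60)&(Q@e<170)&(Q@e>0); h=Q[m]@n; out.append((-h.max() if sd>0 else h.min()-8) if m.any() else 99)
        if sd>0: b=Q[(Q[:,2]<0)&(Q[:,1]<65)]; out.append(-b[:,0].max() if len(b) else 0); out.append((-Q[:,0]).min())
    return np.round(out,1)
if __name__=="__main__":
    print("t, C, [front clr, front finger min u below rim, min u, rear clr]")
    for t in(1.62,1.5,1.4,1.3,1.2):
        C,M=contact(t,max(0,1.571-t),60,20,152,-1); print("push",t,C.round(1),chk(C,M,t,60))
    for t in(1.2,1,.8,.6,.4,.2,.1,0,-.06):
        C,M=contact(t,min(1.3,1.571-t),60,20,152); print("ride",t,C.round(1),chk(C,M,t,60))
E
python3 plan.py; python3 -c "
from k import *
C,M=contact(1.62,0,60,20,152,-1); step(C-M[:,2]*8,M)"
```

```text
t, C, [front clr, front finger min u below rim, min u, rear clr]
push 1.62 [-13.7  20.  247.4] [50.   0.  43.7 -0. ]
push 1.5 [-31.6  20.  246.5] [49.9  0.  60.8  0. ]
push 1.4 [-44.9  20.  243.4] [47.   0.  72.8 -0. ]
push 1.3 [-57.8  20.  239.1] [44.2  0.  84.2 -0. ]
push 1.2 [-70.3  20.  233.7] [41.5  0.  94.8  0. ]
ride 1.2 [-30.3  20.  245.3] [ 0.   0.  54.8 41.5]
ride 1 [-61.1  20.  234.5] [-0.   0.  81.2 35.5]
ride 0.8 [-87.7  20.  219. ] [ -0.    0.  102.6  31.5]
ride 0.6 [-110.9   20.   198.6] [  0.   0. 120.  28.]
ride 0.4 [-129.6   20.   174.7] [  0.    0.  132.6  25.9]
ride 0.2 [-141.6   20.   146.6] [ -0.  144.5 140.5  24.3]
ride 0.1 [-143.6   20.   130.5] [ -0.  142.5 142.5  21.3]
ride 0 [-144.    20.   114.4] [  0.  142.8 142.8  18. ]
ride -0.06 [-143.4   20.   104.7] [ -0.  142.2 142.2  15.9]
t 5.05 u,y,z mm [-11.1  59.8 285.6] phi 89.1 Fl [0.7 0.5 0.7] w 60.0 j [ 0.674  0.423 -0.379  0.908 -1.358 -0.852]
   -> shift [54.3 -8.6 17.3] rot [-0.006 -0.009 -0.004] rows 1
```

```bash
python3 -m pendant '[[60,17,-2,0,0,0,0],[60,17,-1,0,0,-0.005,0],[60,16,-2,0,-0.005,0,-0.004],[40,0,-1,0,0,0,0],[40,0,0,0,0,0,0],[40,0,0,0,0,0,0]]'; python3 - <<'E'
from plan import *
for t in(1.62,1.4,1.3,1.2):
    C,M=contact(t,max(0,1.571-t),40,20,152,-1); print(t,C.round(1),chk(C,M,t,40)); step(C,M)
C,M=contact(1.0,.57,40,20,152); print(C,chk(C,M,1.,40)); step(C,M)
E
```

```text
t: 5.65
tool_pos: [0.6335, 0.0339, 0.251]
ee_rot: [0.671, -0.225, -0.568, 0.421]
contact_force: [0.1, -0.1, 0.6]
gripper_width: 0.514
1.62 [ -3.7  20.  247.4] [30.   0.  23.7  0. ]
t 5.65 u,y,z mm [-11.9  23.2 251. ] phi 89.6 Fl [ 0.  -0.1  0.6] w 44.7 j [ 0.604  0.446 -0.44   0.966 -1.271 -0.884]
   -> shift [ 4.6 -1.2 15.6] rot [ 0.002 -0.004 -0.001] rows 1
1.4 [-35.   20.  244.8] [27.   0.  53.1  0. ]
t 5.65 u,y,z mm [-11.9  23.2 251. ] phi 89.6 Fl [ 0.  -0.1  0.6] w 44.7 j [ 0.604  0.446 -0.44   0.966 -1.271 -0.884]
   -> shift [ 5.9 -3.3 47. ] rot [ 0.173 -0.004 -0.001] rows 1
1.3 [-48.2  20.  241.3] [24.1  0.  64.9 -0. ]
t 5.65 u,y,z mm [-11.9  23.2 251. ] phi 89.6 Fl [ 0.  -0.1  0.6] w 44.7 j [ 0.604  0.446 -0.44   0.966 -1.271 -0.884]
   -> shift [ 7.9 -6.2 60.1] rot [ 0.273 -0.004 -0.   ] rows 1
1.2 [-61.   20.  236.7] [21.5  0.  76.2  0. ]
t 5.65 u,y,z mm [-11.9  23.2 251. ] phi 89.6 Fl [ 0.  -0.1  0.6] w 44.7 j [ 0.604  0.446 -0.44   0.966 -1.271 -0.884]
   -> shift [ 10.5 -10.1  72.9] rot [ 0.373 -0.004 -0.   ] rows 1
[-69.74384363  20.         229.87914424] [ 0.   0.  81.5 16.3]
t 5.65 u,y,z mm [-11.9  23.2 251. ] phi 89.6 Fl [ 0.  -0.1  0.6] w 44.7 j [ 0.604  0.446 -0.44   0.966 -1.271 -0.884]
   -> shift [ 14.3 -15.6  81.7] rot [ 0.572 -0.004  0.   ] rows 1
```

```bash
python3 -m pendant '[[40,1,0,5,0.02,0,0],[40,1,0,5,0.02,0,0],[40,1,0,5,0.02,0,0],[40,1,0,5,0.02,0,0],[40,1,0,5,0.02,0,0],[40,1,-1,5,0.02,0,0],[40,0,-1,5,0.02,0,0],[40,0,-1,5,0.02,0,0]]'; python3 - <<'E'
from plan import *
import cv2
from bench import get_image
for t in (1.3,1.2):
    C,M=contact(t,1.571-t,40,20,152,-1); step(C,M)
a=get_image("top")[150:290,290:490,::-1]
cv2.imwrite("pics/c3.png",cv2.convertScaleAbs(cv2.resize(a,(600,420),interpolation=2),alpha=1.5))
E
```

```text
t: 6.45
tool_pos: [0.5955, 0.0191, 0.2419]
ee_rot: [0.702, -0.27, -0.549, 0.365]
contact_force: [0.3, 0.9, -0.5]
gripper_width: 0.458
t 6.45 u,y,z mm [ 28.8  20.7 241.9] phi 89.8 Fl [ 0.6  0.8 -0.5] w 39.9 j [ 0.619  0.396 -0.548  0.969 -1.247 -1.1  ]
   -> shift [ 0.9  3.  19.2] rot [ 0.112 -0.002 -0.001] rows 1
t 6.45 u,y,z mm [ 28.8  20.7 241.9] phi 89.8 Fl [ 0.6  0.8 -0.5] w 39.9 j [ 0.619  0.396 -0.548  0.969 -1.247 -1.1  ]
   -> shift [ 3.5  1.2 32.4] rot [ 0.212 -0.002 -0.001] rows 1
```

View pics/c3.png

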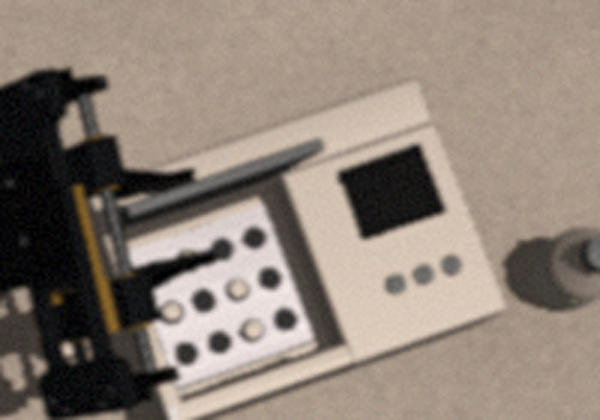

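The lid's free edge is now at (125,213)–(322,148), so it has tipped to about 1.4. The rear fingertip (190,178) is on its top face and the front one (225,250) is ahead, ready to catch.

```bash
python3 -m pendant '[[40,0,0,5,0.035,0,0],[40,1,0,5,0.035,0,0],[40,0,0,5,0.035,0,0],[40,1,0,5,0.035,0,0],[40,0,0,5,0.035,0,0],[40,1,0,5,0.035,0,0],[40,0,0,3,0,0,0],[40,0,0,0,0,0,0]]'; python3 - <<'E'
from plan import *
C,M=contact(1.2,.371,40,20,152,-1); step(C,M)
for t in (1.1,1.,.8):
    C,M=contact(t,1.571-t,40,20,152); step(C,M)
E
```

```text
t: 7.3
tool_pos: [0.5645, 0.0117, 0.2332]
ee_rot: [0.736, -0.326, -0.518, 0.291]
contact_force: [0.5, 0.2, 1.1]
gripper_width: 0.459
t 7.3 u,y,z mm [ 60.5  23.  233.2] phi 89.8 Fl [0.6 0.  1.1] w 39.9 j [ 0.642  0.361 -0.629  0.966 -1.231 -1.355]
   -> shift [ 0.5  4.4 -1.2] rot [ 0.005 -0.002 -0.   ] rows 1
t 7.3 u,y,z mm [ 60.5  23.  233.2] phi 89.8 Fl [0.6 0.  1.1] w 39.9 j [ 0.642  0.361 -0.629  0.966 -1.231 -1.355]
   -> shift [ 0.4  2.4 -6.7] rot [ 0.105 -0.002 -0.   ] rows 1
t 7.3 u,y,z mm [ 60.5  23.  233.2] phi 89.8 Fl [0.6 0.  1.1] w 39.9 j [ 0.642  0.361 -0.629  0.966 -1.231 -1.355]
   -> shift [4.4 2.4 9. ] rot [ 0.205 -0.002 -0.   ] rows 1
t 7.3 u,y,z mm [ 60.5  23.  233.2] phi 89.8 Fl [0.6 0.  1.1] w 39.9 j [ 0.642  0.361 -0.629  0.966 -1.231 -1.355]
   -> shift [14.6 -1.9 39. ] rot [ 0.405 -0.002  0.   ] rows 1
```

```bash
python3 -m pendant '[[40,0,0,0,0,0,0],[40,0,0,0,0,0,0],[40,0,0,0,0,0,0],[40,0,0,0,0,0,0],[40,0,0,0,0,0,0]]'; python3 - <<'E'
from plan import *
import cv2
from bench import get_image
a=get_image("top")[150:290,290:490,::-1]
cv2.imwrite("pics/c4.png",cv2.convertScaleAbs(cv2.resize(a,(800,560),interpolation=2),alpha=1.5))
T=camera_info("top")
for t in (1.2,1.1,1.,.9):
    print(t,[((proj(T,H*[1,1,0]+L@[-.17*np.cos(t),y,.11+.17*np.sin(t)])-[290,150])*4).round(0) for y in(.06,-.06)])
E
```

```text
t: 7.8
tool_pos: [0.5649, 0.0118, 0.2334]
ee_rot: [0.736, -0.326, -0.518, 0.29]
contact_force: [-1.1, 0.3, -0.8]
gripper_width: 0.456
1.2 [array([199., 376.]), array([459., 287.])]
1.1 [array([210., 412.]), array([469., 323.])]
1.0 [array([220., 446.]), array([477., 358.])]
0.9 [array([229., 478.]), array([485., 391.])]
```

View pics/c4.png

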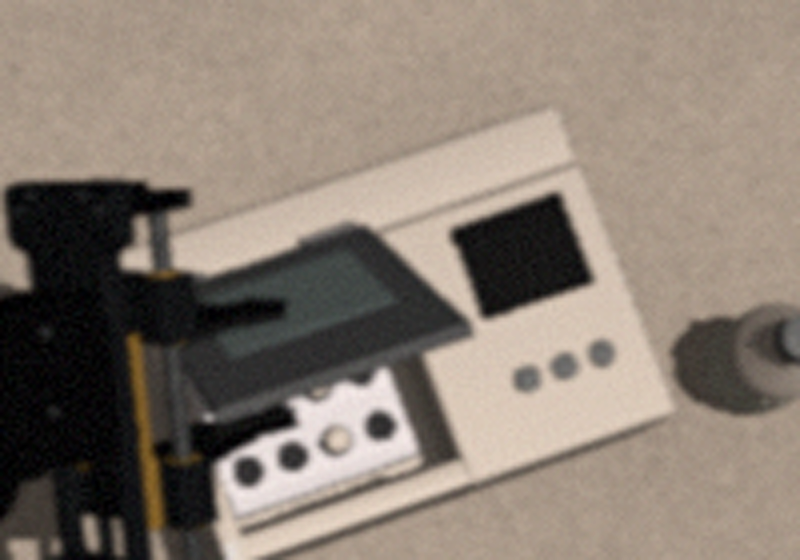

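The lid's lip runs from (215,420) to (470,333), which puts t at about 1.07. It's resting on the front finger, and the rear finger is clear. Next I'll compute the ride rows.

```bash
cat > ride.py <<'E'
import sys
from plan import *
# args: list of t:w waypoints, one per row
s,p,R=show()
wp=[tuple(map(float,a.split(":"))) for a in sys.argv[1:]]
for t,w in wp:
    C,M=contact(t,min(1.3,1.571-t),w,20,152); P,T=world(C,M)
    rv=Ro.from_matrix(R.T@T).as_rotvec(); print(t,w,"shift",(R.T@(P-p)*1e3).round(1),"rot",rv.round(3),chk(C,M,t,w)[[0,3]]); p,R=P,T
E
python3 ride.py 1.05:40 1.02:40 .99:42 .96:45 .93:48 .9:51 .87:54 .84:57 .81:60 .78:60 .74:60 .70:60 .66:60 .62:60 .58:60 .54:60
```

```text
t 7.85 u,y,z mm [ 60.1  23.  233.3] phi 89.8 Fl [-0.3 -0.   0.1] w 40.0 j [ 0.641  0.361 -0.628  0.966 -1.231 -1.355]
1.05 40.0 shift [2.3 2.6 1.5] rot [ 0.154 -0.002  0.   ] [ 0.  17.7]
1.02 40.0 shift [1.2 0.6 4.7] rot [ 0.03 -0.    0.  ] [-0.  16.8]
0.99 42.0 shift [1.1 0.5 3.8] rot [0.03 0.   0.  ] [-0.  17.9]
0.96 45.0 shift [1.  0.5 3.3] rot [ 0.03 -0.    0.  ] [-0.  19.8]
0.93 48.0 shift [1.  0.5 3.3] rot [ 0.03 -0.   -0.  ] [-0.  21.8]
0.9 51.0 shift [0.8 0.5 2.6] rot [ 0.03 -0.   -0.  ] [ 0.  24.5]
0.87 54.0 shift [0.9 0.6 2.9] rot [0.03 0.   0.  ] [ 0.  26.8]
0.84 57.0 shift [1.  0.6 2.9] rot [ 0.03  0.   -0.  ] [ 0.  29.1]
0.81 60.0 shift [1.  0.7 2.9] rot [0.03 0.   0.  ] [ 0.  31.4]
0.78 60.0 shift [1.5 0.9 4.1] rot [ 0.03 -0.   -0.  ] [ 0. 31.]
0.74 60.0 shift [2.1 1.3 5.5] rot [ 0.04 -0.   -0.  ] [ 0.  30.4]
0.7 60.0 shift [2.4 1.3 5.8] rot [ 0.04  0.   -0.  ] [ 0.  29.4]
0.66 60.0 shift [2.3 1.3 5.4] rot [ 0.04 -0.    0.  ] [ 0.  28.9]
0.62 60.0 shift [2.4 1.3 5.3] rot [0.04 0.   0.  ] [ 0.  28.5]
0.58 60.0 shift [2.5 1.3 5.2] rot [ 0.04 -0.   -0.  ] [-0.  28.1]
0.54 60.0 shift [2.8 1.3 5.6] rot [ 0.04 -0.   -0.  ] [-0.  27.3]
```

```bash
python3 -m pendant '[[40,1,1,4,0.045,0,0],[42,1,1,3,0.05,0,0],[45,1,1,3,0.05,0,0],[48,1,1,3,0.05,0,0],[51,1,1,3,0.05,0,0],[54,1,1,3,0.05,0,0],[57,1,0,3,0.05,0,0],[60,1,0,3,0.05,0,0]]'; python3 ride.py .78:60 .74:60 .7:60 .66:60 .62:60 .58:60 .54:60 .5:60 .46:60
```

```text
t: 8.65
tool_pos: [0.5425, 0.0021, 0.2228]
ee_rot: [0.779, -0.422, -0.443, 0.139]
contact_force: [-1.7, -0.6, 0.3]
gripper_width: 0.668
t 8.65 u,y,z mm [ 84.4  20.5 222.8] phi 89.8 Fl [-1.8 -0.   0.3] w 58.1 j [ 0.651  0.338 -0.697  0.973 -1.21  -1.796]
0.78 60.0 shift [3.8 0.8 7.3] rot [ 0.027 -0.002  0.001] [ 0. 31.]
0.74 60.0 shift [2.1 1.3 5.5] rot [ 0.04 -0.   -0.  ] [ 0.  30.4]
0.7 60.0 shift [2.4 1.3 5.8] rot [ 0.04  0.   -0.  ] [ 0.  29.4]
0.66 60.0 shift [2.3 1.3 5.4] rot [ 0.04 -0.    0.  ] [ 0.  28.9]
0.62 60.0 shift [2.4 1.3 5.3] rot [0.04 0.   0.  ] [ 0.  28.5]
0.58 60.0 shift [2.5 1.3 5.2] rot [ 0.04 -0.   -0.  ] [-0.  28.1]
0.54 60.0 shift [2.8 1.3 5.6] rot [ 0.04 -0.   -0.  ] [-0.  27.3]
0.5 60.0 shift [2.6 1.3 5.1] rot [ 0.04 -0.    0.  ] [ 0. 27.]
0.46 60.0 shift [2.7 1.3 5.1] rot [ 0.04  0.   -0.  ] [ 0.  26.8]
```

```bash
python3 -m pendant '[[60,3,1,5,0.033,0,0],[60,2,1,5,0.033,0,0],[60,2,1,5,0.034,0,0],[60,2,1,5,0.034,0,0],[60,3,1,5,0.034,0,0],[60,2,1,5,0.034,0,0],[60,2,1,5,0.034,0,0],[60,2,1,5,0.034,0,0]]'; python3 ride.py .54:60 .5:60 .46:60 .42:60 .38:60 .34:60 .3:60 .27:60 .24:60 ; python3 - <<'E'
from plan import *
import cv2
from bench import get_image
a=get_image("top")[150:290,290:490,::-1]
cv2.imwrite("pics/c5.png",cv2.convertScaleAbs(cv2.resize(a,(800,560),interpolation=2),alpha=1.5))
T=camera_info("top")
for t in (.7,.6,.5,.4):
    print(t,[((proj(T,H*[1,1,0]+L@[-.17*np.cos(t),y,.11+.17*np.sin(t)])-[290,150])*4).round(0) for y in(.06,-.06)])
E
```

```text
t: 9.45
tool_pos: [0.5124, -0.0076, 0.1912]
ee_rot: [0.79, -0.477, -0.383, 0.034]
contact_force: [-0.4, -0.0, -1.2]
gripper_width: 0.688
t 9.45 u,y,z mm [116.   20.5 191.2] phi 89.8 Fl [-0.3  0.1 -1.2] w 59.9 j [ 0.666  0.337 -0.802  0.997 -1.157 -2.163]
0.54 60.0 shift [ 0.   1.2 -0.2] rot [-0.002 -0.002  0.002] [-0.  27.3]
0.5 60.0 shift [2.6 1.3 5.1] rot [ 0.04 -0.    0.  ] [ 0. 27.]
0.46 60.0 shift [2.7 1.3 5.1] rot [ 0.04  0.   -0.  ] [ 0.  26.8]
0.42 60.0 shift [3.  1.3 5.5] rot [ 0.04 -0.    0.  ] [-0.  26.2]
0.38 60.0 shift [2.8 1.3 5. ] rot [ 0.04 -0.   -0.  ] [ 0.  26.1]
0.34 60.0 shift [3.1 1.3 5.4] rot [0.04 0.   0.  ] [-0.  25.6]
0.3 60.0 shift [2.9 1.3 4.9] rot [ 0.04 -0.    0.  ] [ 0.  25.7]
0.27 60.0 shift [2.5 0.9 4. ] rot [ 0.029  0.    -0.   ] [-0.  25.3]
0.24 60.0 shift [2.7 0.1 4. ] rot [0. 0. 0.] [-0.  25.1]
0.7 [array([244., 535.]), array([495., 449.])]
0.6 [array([250., 559.]), array([497., 473.])]
0.5 [array([254., 580.]), array([499., 495.])]
0.4 [array([257., 597.]), array([498., 513.])]
```

View pics/c5.png

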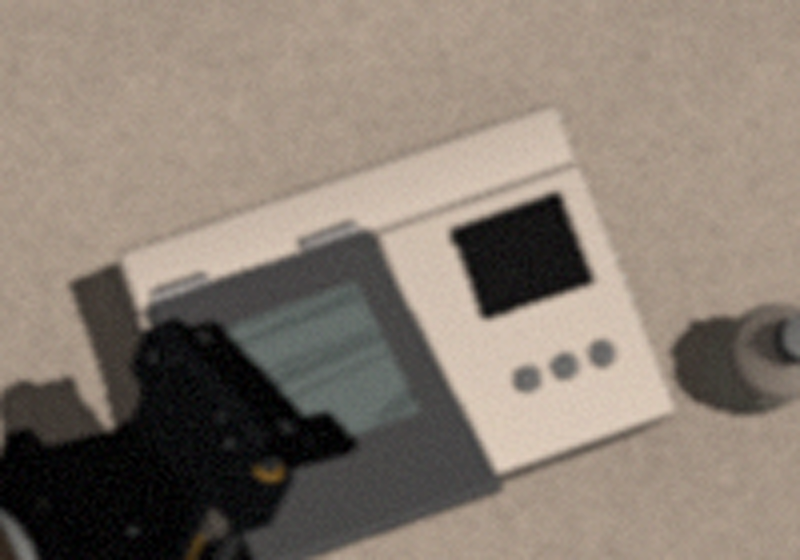

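The lid's right lip corner is at about (500,487), so t is about 0.53 with the lid on the finger, matching the finger's 0.54. I'll go on, slowing down.

```bash
python3 -m pendant '[[60,2,1,4,0.03,0,0],[60,2,1,4,0.03,0,0],[60,2,1,4,0.03,0,0],[60,2,1,4,0.03,0,0],[60,2,1,4,0.03,0,0],[60,2,1,4,0.03,0,0],[60,2,1,4,0.03,0,0],[60,3,2,3,0.03,0,0]]'; python3 ride.py .27:60 .24:60 .21:60 .18:60 .15:60 .12:60 .1:60 .08:60 .06:60 .04:60 .02:60 0:60 -.03:60 -.06:60
```

```text
t: 10.3
tool_pos: [0.4929, -0.0132, 0.1614]
ee_rot: [0.789, -0.519, -0.323, -0.062]
contact_force: [-1.3, 2.6, -1.4]
gripper_width: 0.694
t 10.3 u,y,z mm [136.3  21.1 161.4] phi 89.6 Fl [-0.4  2.9 -1.4] w 60.4 j [ 0.672  0.356 -0.878  1.03  -1.107 -2.493]
0.27 60.0 shift [3.  2.  3.2] rot [ 0.027 -0.     0.004] [-0.  25.3]
0.24 60.0 shift [2.7 0.1 4. ] rot [0. 0. 0.] [-0.  25.1]
0.21 60.0 shift [ 2.7 -0.1  4. ] rot [0. 0. 0.] [-0.  24.6]
0.18 60.0 shift [ 2.7 -0.2  4. ] rot [0. 0. 0.] [ 0.  23.7]
0.15 60.0 shift [ 2.8 -0.4  4. ] rot [0. 0. 0.] [-0.  22.8]
0.12 60.0 shift [ 2.8 -0.5  4. ] rot [0. 0. 0.] [ 0.  21.9]
0.1 60.0 shift [ 1.8 -0.4  2.6] rot [0. 0. 0.] [-0.  21.3]
0.08 60.0 shift [ 1.9 -0.5  2.6] rot [0. 0. 0.] [ 0.  20.6]
0.06 60.0 shift [ 1.9 -0.6  2.6] rot [0. 0. 0.] [ 0. 20.]
0.04 60.0 shift [ 1.9 -0.6  2.6] rot [0. 0. 0.] [ 0.  19.3]
0.02 60.0 shift [ 1.9 -0.7  2.5] rot [0. 0. 0.] [-0.  18.7]
0.0 60.0 shift [ 1.8 -0.8  2.5] rot [0. 0. 0.] [ 0. 18.]
-0.03 60.0 shift [ 2.8 -1.3  3.7] rot [0. 0. 0.] [-0.  16.9]
-0.06 60.0 shift [ 2.8 -1.4  3.7] rot [0. 0. 0.] [-0.  15.9]
```

```bash
python3 -m pendant '[[60,2,1,3,0.014,0,0],[60,2,1,3,0.013,0,0],[60,2,0,3,0,0,0],[60,2,0,3,0,0,0],[60,2,0,3,0,0,0],[60,2,0,3,0,0,0],[60,2,-1,3,0,0,0],[60,2,-1,3,0,0,0]]'; python3 ride.py .1:60 .06:60 .03:60 0:60 -.03:60 -.06:60
```

```text
t: 11.1
tool_pos: [0.4857, -0.0165, 0.1333]
ee_rot: [0.788, -0.524, -0.316, -0.071]
contact_force: [-1.3, 0.7, -0.8]
gripper_width: 0.689
t 11.1 u,y,z mm [144.2  20.2 133.3] phi 89.9 Fl [-1.   1.1 -0.8] w 60.0 j [ 0.663  0.396 -0.922  1.074 -1.067 -2.598]
0.1 60.0 shift [ 1.7 -1.1  1.9] rot [ 0.001 -0.002  0.001] [-0.  21.3]
0.06 60.0 shift [ 3.7 -1.1  5.2] rot [0. 0. 0.] [ 0. 20.]
0.03 60.0 shift [ 2.8 -1.   3.8] rot [0. 0. 0.] [-0. 19.]
0.0 60.0 shift [ 2.8 -1.1  3.8] rot [0. 0. 0.] [ 0. 18.]
-0.03 60.0 shift [ 2.8 -1.3  3.7] rot [0. 0. 0.] [-0.  16.9]
-0.06 60.0 shift [ 2.8 -1.4  3.7] rot [0. 0. 0.] [-0.  15.9]
```

```bash
python3 -m pendant '[[60,1.5,-0.5,2,0,0,0],[60,1.5,-0.5,2,0,0,0],[60,1.5,-0.5,2,0,0,0],[60,1.5,-0.5,2,0,0,0],[60,1.5,-0.5,2,0,0,0],[60,1.5,-0.5,1.5,0,0,0],[60,1,-0.5,1.5,0,0,0],[60,1,-0.5,1.5,0,0,0]]'; python3 ride.py 0:60 -.03:60; python3 -m pendant '[[60,1,-0.5,1.5,0,0,0],[60,1,-0.5,1.5,0,0,0],[60,1,-0.5,1.5,0,0,0],[60,1,-0.5,1.5,0,0,0],[60,1,-0.5,1.5,0,0,0],[60,0,0,0,0,0,0]]'; python3 ride.py -.06:60; python3 - <<'E'
from plan import *
import cv2
from bench import get_image
a=get_image("top")[150:310,290:490,::-1]; b=get_image("side")[100:300,240:440,::-1]
cv2.imwrite("pics/c6.png",cv2.convertScaleAbs(np.hstack([cv2.resize(x,s,interpolation=2) for x,s in((a,(450,360)),(b,(350,360)))]),alpha=1.5))
T=camera_info("top")
for t in (.1,.05,0):
    print(t,[((proj(T,H*[1,1,0]+L@[-.17*np.cos(t),y,.11+.17*np.sin(t)])-[290,150])*2.25).round(0) for y in(.06,-.06)])
E
```

```text
t: 11.9
tool_pos: [0.4868, -0.0162, 0.1154]
ee_rot: [0.788, -0.524, -0.315, -0.071]
contact_force: [0.6, 0.2, -0.2]
gripper_width: 0.693
t 11.9 u,y,z mm [143.   20.1 115.4] phi 89.7 Fl [ 0.6  0.  -0.2] w 60.3 j [ 0.651  0.428 -0.937  1.111 -1.042 -2.648]
0.0 60.0 shift [0.7 0.7 1. ] rot [ 0.    -0.003  0.003] [ 0. 18.]
-0.03 60.0 shift [ 2.8 -1.3  3.7] rot [0. 0. 0.] [-0.  16.9]
t: 12.5
tool_pos: [0.4865, -0.0159, 0.1055]
ee_rot: [0.788, -0.524, -0.316, -0.071]
contact_force: [0.5, -0.1, 0.2]
gripper_width: 0.688
t 12.5 u,y,z mm [143.2  20.5 105.5] phi 89.8 Fl [ 0.4 -0.2  0.2] w 59.9 j [ 0.647  0.446 -0.945  1.128 -1.029 -2.673]
-0.06 60.0 shift [0.8 0.  0.3] rot [ 0.001 -0.002  0.002] [-0.  15.9]
0.1 [array([145., 353.]), array([275., 308.])]
0.05 [array([145., 354.]), array([274., 309.])]
0 [array([144., 354.]), array([272., 310.])]
```

View pics/c6.png

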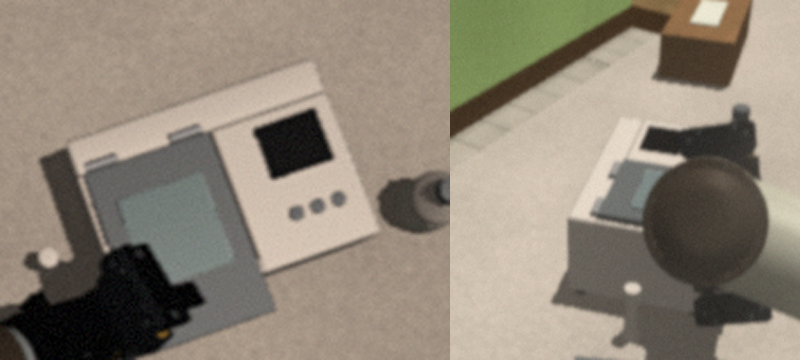

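The lid lies flush on the rim in both views, and the tube is still standing at (48,258). The fingers touch nothing, so I'll withdraw straight back along them, which is up and to the left.

```bash
python3 -m pendant '[[60,-10,0,0,0,0,0],[60,-15,0,0,0,0,0],[60,-20,0,0,0,0,0],[60,-20,0,0,0,0,0],[60,-20,0,0,0,0,0],[60,-20,0,0,0,0,0],[60,-20,0,0,0,0,0],[60,-20,0,0,0,0,0]]'; python3 -c "
from k import *
s,p,R=show(); P=p+[-.02,.02,.2]; print((R.T@(P-p)*1e3).round(0))"
```

```text
t: 13.4
tool_pos: [0.4496, 0.0979, 0.1893]
ee_rot: [0.788, -0.524, -0.316, -0.071]
contact_force: [0.6, 1.1, 0.3]
gripper_width: 0.689
t 13.4 u,y,z mm [143.7 140.1 189.3] phi 89.8 Fl [0.9 0.9 0.3] w 60.0 j [ 0.973  0.359 -0.733  0.739 -1.29  -2.483]
[-135.   52. -141.]
```

```bash
python3 -m pendant '[[60,-20,8,-20,0,0,0],[60,-20,8,-20,0,0,0],[60,-20,8,-20,0,0,0],[60,-20,8,-20,0,0,0],[60,-20,8,-20,0,0,0],[60,-20,8,-20,0,0,0],[60,0,0,0,0,0,0],[60,0,0,0,0,0,0]]'; python3 - <<'E'
from plan import *
import cv2
from bench import get_image
show()
a=get_image("top")[150:350,200:500,::-1]; b=get_image("side")[100:400,240:440,::-1]
cv2.imwrite("pics/c7.png",cv2.convertScaleAbs(np.hstack([cv2.resize(x,s,interpolation=2) for x,s in((a,(540,360)),(b,(240,360)))]),alpha=1.5))
S=camera_info("side"); T=camera_info("top")
for t in (.1,0):
    print(t,[((proj(S,H*[1,1,0]+L@[-.17*np.cos(t),y,.11+.17*np.sin(t)])-[240,100])*1.2).round(0) for y in(.06,-.06)])
E
```

```text
t: 14.2
tool_pos: [0.4286, 0.1163, 0.3628]
ee_rot: [0.788, -0.523, -0.316, -0.072]
contact_force: [0.7, -0.6, -0.4]
gripper_width: 0.684
t 14.2 u,y,z mm [158.1 164.1 362.8] phi 89.7 Fl [ 0.4 -0.7 -0.4] w 59.5 j [ 1.047  0.159 -0.496  0.656 -1.656 -2.24 ]
0.1 [array([206., 156.]), array([215., 116.])]
0 [array([205., 165.]), array([214., 125.])]
```

View pics/c7.png

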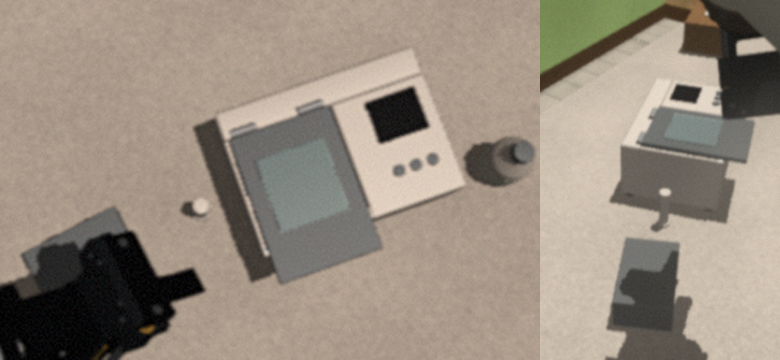

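```bash
python3 - <<'E'
from plan import *
import cv2
from bench import get_image
b=np.mean([get_image("side")[150:270,300:430].astype(float) for _ in range(4)],0)[:,:,::-1]
cv2.imwrite("pics/c8.png",cv2.convertScaleAbs(cv2.resize(b,None,fx=5,fy=5,interpolation=2),alpha=1.4))
S=camera_info("side")
for t in (.1,.05,0):
    print(t,[((proj(S,H*[1,1,0]+L@[-.17*np.cos(t)*r,y,.11+.17*np.sin(t)*r])-[300,150])*5).round(0) for y,r in((.06,1),(-.06,1),(.06,0))])
print([((proj(S,H*[1,1,0]+L@[-.135,y,.11])-[300,150])*5).round(0) for y in(.065,-.175)])
E
```

```text
0.1 [array([560., 401.]), array([596., 235.]), array([118., 360.])]
0.05 [array([559., 420.]), array([595., 253.]), array([118., 360.])]
0 [array([556., 438.]), array([592., 270.]), array([118., 360.])]
[array([461., 429.]), array([544., 126.])]
```

View pics/c8.png

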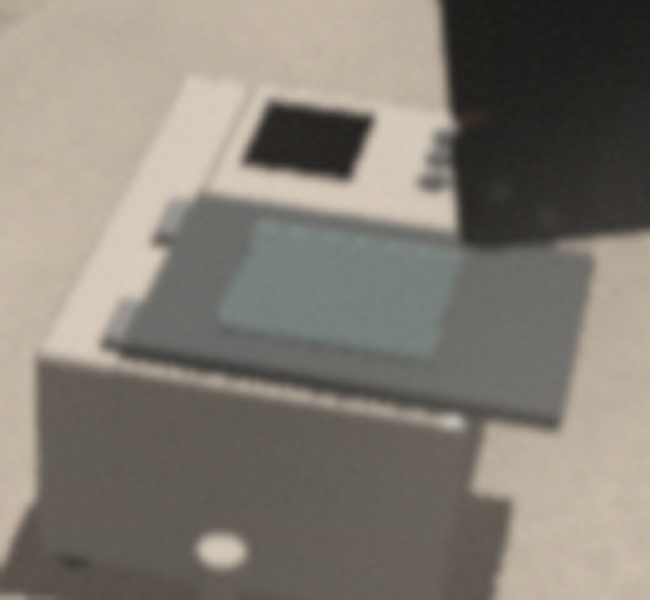

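The lid's side edge, (125,357) to (556,428), runs parallel to the rim, (40,360) to (465,428), so the lid is shut. The hand is clear of everything, so I'm signing off.

```bash
python3 -c "
from bench import ticket
print(ticket.sign_off())"
```

```text
the job is handed in; nothing more can be done
None
```

The lid is shut, and I handed the job in at about 14.6 s of the 51 s allowed.

**How it went:** I straddled the lid's left edge with the open fingers. The rear finger tipped it forward, from about 1.6 to 1.2 rad. It fell a short way onto the front finger, which was already underneath, and came to rest at about 1.07 rad. I then lowered it over about 4 s, took the finger just below the rim and withdrew up and to the left. The lid was never gripped, and I saw no sign of it lifting on the way.

**Last checks:**
- **Lid:** in the side view its edge runs parallel to the rim. The free corner was about 2 px above where I computed it for fully shut. That is no bigger than my pose fit's error, so a tiny remaining angle (up to about 0.03 rad) can't be ruled out from the pictures.
- **Forces:** I saw at most about 3 N, read only between moves. The readings are too noisy to prove the lid stayed on the finger for the last 0.1 rad.
- **Surroundings:** the tube, bottle and tip box look to be where they started. The hand is well clear, with the fingertips about 0.36 m above the bench.

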